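# Tighten the open filter holder until its torque handle slips

### The job

Two identical sample-air filter holders with T-handles are fixed to the service bench; one is already tight, its lug against the stop post. On the other one, turn the T-handle clockwise (seen from above) until its lug meets the stop post and the handle's torque limiter visibly slips, stop within about 20 degrees of slip, and let go. Leave the tight holder as it is.

Things in the scene. Friction and masses are not known exactly. Their poses are not given: they have to be found in the camera images.
- handle_grip (a point): T-handle of the filter holder still OPEN (lug well away from its stop post): level black bar 66 long, 16 thick, 26 mm high, gripped across its thickness from above. Point: middle of the bar on the upright turning axis, 100 mm above the bench; x along the bar, z up. Under the bar 25 mm of 18 mm stem, then the collar, 76 mm wide, top 62 mm high; base 140 mm wide. Tightening is clockwise from above (yaw falls).
- filter_lug (a joint): Collar angle (rad) of the open holder, clockwise. The collar carries a metal lug 12 mm wide, sticking out 30 mm. 0 is fully open; at 1.10 the lug lies against the stop post (14 mm wide, same height as the lug, on the base plate; their middles then 0.235 rad apart) and goes no further. Starts at 0 to 0.5. It turns together with the handle (drag 0.06 N m) until on the stop and stays where left.
- filter_handle (a joint): Slip (rad) of the open holder's handle against its collar: the torque limiter. Starts at 0, the bar square to the lug. Once the lug is on its stop the limiter slips at 0.25 N m: the handle turns on clockwise alone and this value grows with it. It keeps its value when let go; turning back moves the collar off its stop instead.
- closed_handle_end (a point): Bar end of the second, equal holder, ALREADY tight: its lug is against its stop post, its bar 0.3 rad past square. To be left alone. Point: half-way up the bar's end face, 33 mm from that handle's axis, 100 mm above the bench; x points outward along the bar. Either holder may be the left or the right one.
Things that resemble listed ones, but are neither listed nor needed, are in the scene too. What is shaped like the part that bears handle_grip but blue or purple is not meant.

How it is judged:
By the outcome, as a careful person would: the job done as asked, in the order asked, and still so for the second after the job is handed in, with the robot touching nothing.
It also fails if it takes over 32 s, if anything falls off the work surface, if the arm or the gripper's body presses on something with over 40 N, if the wrist force passes 120 N, or if a joint passes its speed limit or range.

### The arm

A 6-joint arm with a two-finger parallel gripper is mounted at the origin on the work surface. World frame = base frame: x ahead of the robot, y to its left, z up, the work surface at z = 0. Lengths are in m, angles in rad, forces in N, time in s.
With the tool pointing down it reaches from about 0.35 to 0.975 m from the base axis. Payload 4.9 kg.
Tool frame: the origin (TCP) lies at the very end of the fingers, on their centre line; the grasp point (between the pads) lies 19 mm behind it (manip.hold_point_z is the distance from the TCP to the grasp point, in m); z points along the fingers, x is the direction in which the jaws open and shut, and the axes are right-handed (so a half turn about z gives the same grasp; the last joint's range is limited). The gripper opens to 85 mm and grips with 20 to 120 N. Pads are 22 mm wide; open, the fingers measure 114 mm over their backs; the gripper's body (76 mm by 85 mm) begins 54 mm behind the grasp point. The pads swing forward as they close: fully open they stand 13 mm farther back than shut.
Start: joints at [0.998, 0.053, 1.613, -0, 1.476, -0.119], TCP at [0.274, 0.562, 0.231] pointing down, gripper open.
Joint ranges: [-3.01, 3.01], [-1.01, 2.22], [0.06, 2.58], [-1.02, 4.17], [0.09, 2.62], [-3.14, 3.14]. Speed limits (rad/s): [2.57, 2.57, 3.14, 3.14, 3.14, 3.14].

### API

Orientations are given as a unit quaternion [w, x, y, z].
In Python, from plant import manip gives the robot as it stands.
- The arm moves only by the shell command python3 -m handwheel 'ROWS' [OPENING]. ROWS is JSON, a list of rows, each an object of numbers: "dx", "dy", "dz": the shift along the tool's x, y, z in m; "ax", "ay", "az": the turn, a rotation vector about the tool's x, y, z in rad. In form: [{"dx": .., "dy": .., "dz": .., "ax": .., "ay": .., "az": ..}, ...]. A call has 1 to 5 rows; each row is the pose to reach, as a shift and turn from the pose commanded when the call began, along the tool's axes at that moment; what a row does not reach only later rows make up. A row lasts 1/8 s, in which the tool goes at most 62.5 mm and 10.7 degrees, less where a joint would pass 70% of its speed; a pose out of reach is approached as far as the arm can. A call with a gripper value outside its range is refused whole. OPENING is the closure in counts, from 0 (fully open) to 255 (shut), set as the call begins (- or left out, the last holds). The fingers move at their own pace and stop on an object; the grip force is fixed at half the most. Time passes only in rows, so rows that repeat a pose let the fingers close. It gives the time, the measured TCP pose, the force and the opening at its end, in the units of the state.
- manip.state(): the state, without advancing time (a new reading comes with each control period).
- manip.grab_frame(name): name is "side" or "top"; returns a dict with "image" (400x640x3 uint8, blue, green, red), "z_map" (400x640 float32, m along the optical axis (not along the pixel's ray), 0 where there is no reading), "K" (3x3 intrinsics, pixels), "xyz" and "rotation" of the camera in the world. Camera axes: x right, y up, looking along -z (the intrinsics and any distortion apply to the point x, -y, -z); pixel columns grow to the right and rows downward; lengths in m; the calibration is good to about 2 mm. A picture is of the moment at which its call begins.
- manip.job_done(): hands the job in, once; it reports no verdict.
The state is a dict: "time": time; "joint_pos": joint angles; "joint_vel": joint speeds; "joint_efforts": joint torques, N m; "tool_pos": TCP position; "tool_rot": TCP orientation; "contact_force": force on the tool from outside, world axes, zero at the start; "ft_torque": the same for the moment, N m; "gripper_width": opening from 0.0 (shut) to 1.0 (fully open).
Only numpy, scipy, OpenCV 4.12 (cv2) and the standard library are available. Lean on these libraries where they do the work, as an engineer would, in place of code of your own. Each camera call takes 0.05 s, during which the arm holds its last target.

## Working session

There is one attempt and no reset: what is moved stays moved. The work goes in short steps, Python scripts to look and compute and a shell command to move; the robot and the scene stay as the last step left them, time stands still between calls to the robot, and variables do not carry over. Pictures are saved under pics/ and viewed, and the job is handed in when it is done.

```bash
mkdir -p pics; ls; cat > h.py <<'E'
import numpy as np,cv2
from plant import manip
def grab(n):
    f=manip.grab_frame(n); np.savez('pics/%s.npz'%n,**{k:np.asarray(v) for k,v in f.items()}); return f
def P(f,u,v,z=None,d=None):
    # world point at pixel; on plane z, or by depth
    K=np.asarray(f['K']);R=np.asarray(f['rotation']);c=np.asarray(f['xyz'])
    r=np.array([(u-K[0,2])/K[0,0],-(v-K[1,2])/K[1,1],-1.]);w=R@r
    if z is not None: return c+w*(z-c[2])/w[2]
    if d is None: d=float(f['z_map'][int(round(v)),int(round(u))])
    return c+w*d
def crop(im,u0,v0,u1,v1,s,name):
    cv2.imwrite(name,cv2.resize(im[v0:v1,u0:u1],None,fx=s,fy=s,interpolation=cv2.INTER_CUBIC))
E
python3 - <<'E'
from h import *
s=manip.state();print(s['time'],s['tool_pos'],s['tool_rot'],s['contact_force'],manip.hold_point_z)
for n in('top','side'):
    f=grab(n);print(n,f['K'],f['xyz'],f['rotation']);cv2.imwrite('pics/%s0.png'%n,f['image'])
E
```

```text
pics
0.0 [0.27367118 0.56119995 0.23006151] [ 4.52061551e-04  8.48055414e-01  5.29906561e-01 -9.20932799e-04] [0.02231023 0.09990131 0.29677387] 0.0187
top [[482.7906208    0.         308.84222604]
 [  0.         482.7906208  199.3143407 ]
 [  0.           0.           1.        ]] [ 0.35937961 -0.05561758  1.12611747] [-0.70506761 -0.04139523  0.04502439  0.70649763]
side [[414.6300248    0.         323.30749785]
 [  0.         414.6300248  199.16829844]
 [  0.           0.           1.        ]] [ 0.43001799 -0.70398653  0.73860832] [ 0.92696585  0.37173041 -0.01667914 -0.04767205]
```

```bash
sed -i "s/R=np.asarray(f\['rotation'\])/q=np.asarray(f['rotation']);R=Rot.from_quat(q[[1,2,3,0]]).as_matrix()/; 1a from scipy.spatial.transform import Rotation as Rot" h.py; head -12 h.py
```

```text
import numpy as np,cv2
from scipy.spatial.transform import Rotation as Rot
from plant import manip
def grab(n):
    f=manip.grab_frame(n); np.savez('pics/%s.npz'%n,**{k:np.asarray(v) for k,v in f.items()}); return f
def P(f,u,v,z=None,d=None):
    # world point at pixel; on plane z, or by depth
    K=np.asarray(f['K']);q=np.asarray(f['rotation']);R=Rot.from_quat(q[[1,2,3,0]]).as_matrix();c=np.asarray(f['xyz'])
    r=np.array([(u-K[0,2])/K[0,0],-(v-K[1,2])/K[1,1],-1.]);w=R@r
    if z is not None: return c+w*(z-c[2])/w[2]
    if d is None: d=float(f['z_map'][int(round(v)),int(round(u))])
    return c+w*d
```

View pics/top0.png

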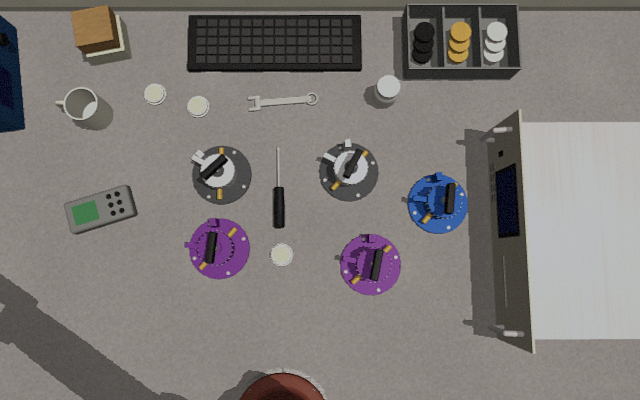

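View pics/side0.png

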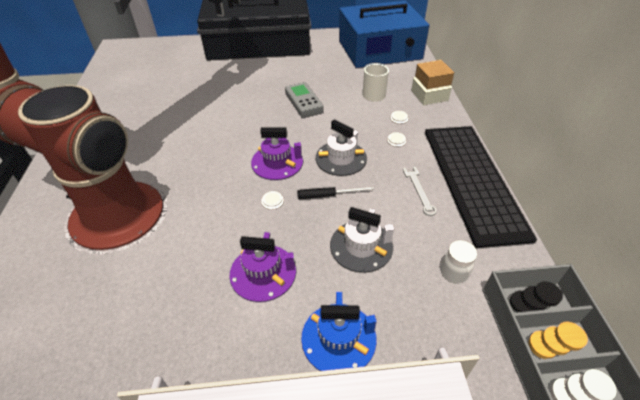

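Candidates: grey/white holders at top (221,172) and (349,170). Excluded are purple ones at (218,248) and (370,264), and the blue one at (438,203). I'll crop both grey ones.

```bash
python3 - <<'E'
import cv2,numpy as np
t=cv2.imread('pics/top0.png');s=cv2.imread('pics/side0.png')
a=cv2.resize(t[135:210,185:260],(390,390),interpolation=2);b=cv2.resize(t[135:210,312:387],(390,390),interpolation=2)
cv2.imwrite('pics/c_top.png',np.hstack([a,b]))
a=cv2.resize(s[110:185,305:380],(390,390),interpolation=2);b=cv2.resize(s[200:275,325:400],(390,390),interpolation=2)
cv2.imwrite('pics/c_side.png',np.hstack([a,b]))
E
```

```text
(no output)
```

View pics/c_top.png

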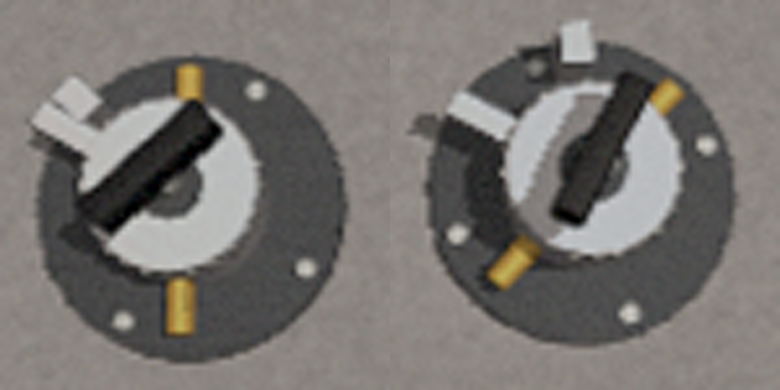

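View pics/c_side.png

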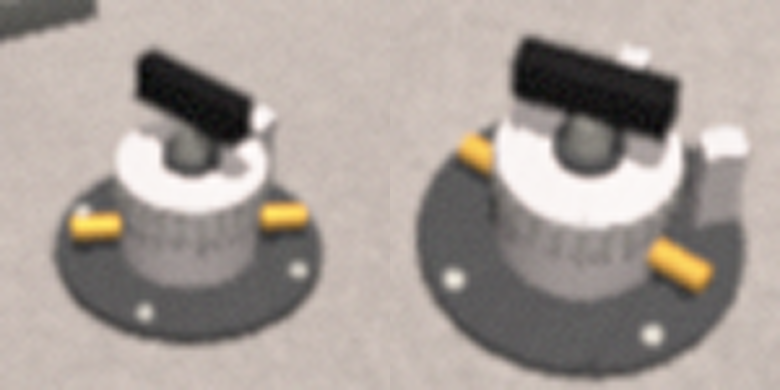

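```bash
python3 - <<'E'
from h import *
f=dict(np.load('pics/top.npz'))
def cloud(u0,v0,u1,v1):
    return np.array([np.r_[P(f,u,v),u,v] for v in range(v0,v1) for u in range(u0,u1) if f['z_map'][v,u]>0])
for nm,b in dict(R=(312,135,387,210),L=(185,135,260,210)).items():
    c=cloud(*b); 
    t=c[(c[:,2]>.106)&(c[:,2]<.125)]
    r=cv2.minAreaRect((t[:,:2]*1000).astype(np.float32)); 
    m=t[:,:2].mean(0);w,V=np.linalg.eigh(np.cov((t[:,:2]-m).T));d=V[:,1]
    print(nm,len(t),'bar',m,np.median(t[:,2]),r,'yaw',np.arctan2(d[1],d[0]))
    base=c[(c[:,2]>.004)&(c[:,2]<.03)];print(' base',(base[:,:2].min(0)+base[:,:2].max(0))/2,np.ptp(base[:,:2],axis=0),np.median(base[:,2]))
    col=c[(c[:,2]>.05)&(c[:,2]<.07)]; print(' z collar',np.median(col[:,2]))
    o=col[np.hypot(*(col[:,:2]-m).T)>.045]
    for p in o[np.argsort(np.arctan2(o[:,1]-m[1],o[:,0]-m[0]))][::4]: 
        print('  ',p[:3].round(3),p[3:],np.arctan2(p[1]-m[1],p[0]-m[0]).round(2),np.hypot(*(p[:2]-m)).round(3))
E
```

```text
R 222 bar [ 0.56185964 -0.15361925] 0.11269159132806028 ((562.8058471679688, -154.07443237304688), (15.791597366333008, 65.50376892089844), 62.16499328613281) yaw 2.661973014592395
 base [ 0.56281619 -0.15697456] [0.17727952 0.17619206] 0.008271424783853787
 z collar 0.06170960515582946
   [ 0.618 -0.155  0.053] [350. 144.] -0.03 0.056
   [ 0.624 -0.155  0.055] [350. 141.] -0.02 0.062
   [ 0.618 -0.153  0.053] [349. 144.] 0.01 0.056
   [ 0.615 -0.153  0.055] [349. 145.] 0.02 0.053
   [ 0.629 -0.15   0.056] [348. 139.] 0.05 0.067
   [ 0.613 -0.15   0.054] [348. 146.] 0.06 0.051
   [ 0.624 -0.148  0.054] [347. 141.] 0.09 0.063
   [ 0.615 -0.148  0.055] [347. 145.] 0.1 0.053
   [ 0.625 -0.146  0.054] [346. 141.] 0.12 0.063
   [ 0.613 -0.146  0.052] [346. 146.] 0.15 0.052
   [ 0.618 -0.144  0.053] [345. 144.] 0.17 0.057
   [ 0.623 -0.142  0.051] [344. 142.] 0.19 0.062
   [ 0.59  -0.114  0.052] [332. 156.] 0.95 0.049
   [ 0.59  -0.112  0.055] [331. 156.] 0.99 0.05
   [ 0.592 -0.105  0.054] [328. 155.] 1.01 0.057
   [ 0.595 -0.098  0.05 ] [325. 154.] 1.03 0.065
   [ 0.592 -0.103  0.055] [3
[... 1182 characters left out ...]
8.] 0.9 0.05
   [0.588 0.186 0.055] [199. 157.] 0.93 0.053
   [0.583 0.182 0.054] [201. 159.] 0.94 0.047
   [0.588 0.191 0.053] [197. 157.] 0.97 0.058
   [0.59  0.195 0.056] [195. 156.] 0.98 0.062
   [0.59  0.198 0.054] [194. 156.] 1.0 0.064
   [0.59  0.2   0.053] [193. 156.] 1.02 0.067
   [0.591 0.203 0.052] [192. 156.] 1.04 0.069
   [0.588 0.2   0.053] [193. 157.] 1.05 0.065
   [0.585 0.197 0.056] [194. 158.] 1.07 0.061
   [0.586 0.201 0.051] [193. 158.] 1.08 0.065
   [0.583 0.198 0.053] [194. 159.] 1.1 0.061
   [0.583 0.2   0.054] [193. 159.] 1.11 0.063
   [0.583 0.202 0.054] [192. 159.] 1.13 0.065
   [0.583 0.204 0.055] [191. 159.] 1.14 0.066
   [0.576 0.19  0.056] [197. 162.] 1.16 0.051
```

```bash
cat >> h.py <<'E'
def rel(x,y,z,yaw):
    s=manip.state();q=np.asarray(s['tool_rot']);R=Rot.from_quat(q[[1,2,3,0]])
    c,sn=np.cos(yaw),np.sin(yaw);T=Rot.from_matrix(np.array([[c,sn,0],[sn,-c,0],[0,0,-1]]))
    print('t',s['time'],'d',R.inv().apply(np.array([x,y,z])-s['tool_pos']).round(4),'a',(R.inv()*T).as_rotvec().round(4))
E
python3 - <<'E'
from h import *
rel(.5625,-.154,.19,1.091)
E
```

```text
t 0.1 d [-0.5162  0.5732  0.041 ] a [-0.0002  0.0019  0.026 ]
```

```bash
python3 -m handwheel '[{"dx":-0.040,"dy":0.044,"dz":0},{"dx":-0.080,"dy":0.089,"dz":0},{"dx":-0.120,"dy":0.133,"dz":0},{"dx":-0.160,"dy":0.178,"dz":0},{"dx":-0.200,"dy":0.222,"dz":0}]' 0
python3 -m handwheel '[{"dx":-0.040,"dy":0.044,"dz":0},{"dx":-0.080,"dy":0.089,"dz":0},{"dx":-0.120,"dy":0.133,"dz":0},{"dx":-0.160,"dy":0.178,"dz":0},{"dx":-0.200,"dy":0.222,"dz":0}]'
python3 -c "
from h import *
rel(.5625,-.154,.15,1.091)"
```

```text
t 0.1 d [-0.5161  0.5732  0.081 ] a [-0.0002  0.0019  0.026 ]invalid input at $[0]: expected keys dx, dy, dz, ax, ay, az
invalid input at $[0]: expected keys dx, dy, dz, ax, ay, az
```

```bash
python3 -m handwheel '[{"dx":-0.040,"dy":0.044,"dz":0,"ax":0,"ay":0,"az":0},{"dx":-0.080,"dy":0.089,"dz":0,"ax":0,"ay":0,"az":0},{"dx":-0.120,"dy":0.133,"dz":0,"ax":0,"ay":0,"az":0},{"dx":-0.160,"dy":0.178,"dz":0,"ax":0,"ay":0,"az":0},{"dx":-0.200,"dy":0.222,"dz":0,"ax":0,"ay":0,"az":0}]' 0
python3 -m handwheel '[{"dx":-0.040,"dy":0.044,"dz":0,"ax":0,"ay":0,"az":0},{"dx":-0.080,"dy":0.089,"dz":0,"ax":0,"ay":0,"az":0},{"dx":-0.120,"dy":0.133,"dz":0,"ax":0,"ay":0,"az":0},{"dx":-0.160,"dy":0.178,"dz":0,"ax":0,"ay":0,"az":0},{"dx":-0.200,"dy":0.222,"dz":0,"ax":0,"ay":0,"az":0}]'
python3 -c "
from h import *
rel(.5625,-.154,.15,1.091)"
```

```text
time: 0.72
tool_pos: [0.386, 0.2828, 0.2309]
tool_rot: [0.0, 0.848, 0.53, -0.0]
contact_force: [1.4, -1.3, -0.0]
gripper_width: 0.999
time: 1.35
tool_pos: [0.4979, 0.0056, 0.231]
tool_rot: [-0.0, 0.848, 0.53, 0.0]
contact_force: [0.7, 0.7, 0.2]
gripper_width: 0.997
t 1.35 d [-0.1151  0.1281  0.0809] a [-0.0002 -0.0002  0.0257]
```

```bash
python3 -m handwheel '[{"dx":-0.040,"dy":0.044,"dz":0.02,"ax":0,"ay":0,"az":0.02},{"dx":-0.075,"dy":0.084,"dz":0.05,"ax":0,"ay":0,"az":0.026},{"dx":-0.112,"dy":0.125,"dz":0.08,"ax":0,"ay":0,"az":0.026},{"dx":-0.112,"dy":0.125,"dz":0.08,"ax":0,"ay":0,"az":0.026},{"dx":-0.112,"dy":0.125,"dz":0.08,"ax":0,"ay":0,"az":0.026}]'
python3 -c "
from h import *
rel(.5625,-.154,.083,1.091)
for n in('top','side'):
    f=grab(n);cv2.imwrite('pics/%s1.png'%n,f['image'])
crop(f['image'],290,150,440,290,4,'pics/side1c.png')"
```

```text
time: 1.98
tool_pos: [0.5607, -0.1476, 0.151]
tool_rot: [-0.001, 0.855, 0.519, -0.0]
contact_force: [-0.0, 0.5, 0.7]
gripper_width: 1.002
t 1.975 d [-0.0049  0.0047  0.068 ] a [-0.0011 -0.0003 -0.0003]
```

View pics/side1c.png

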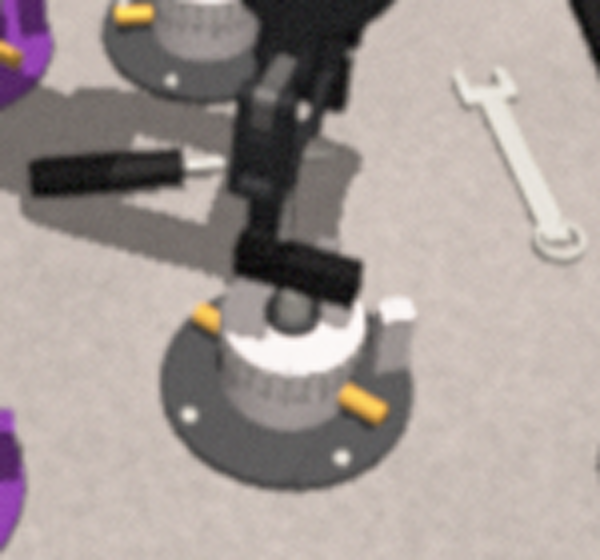

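```bash
python3 -c "
from h import *
f=dict(np.load('pics/side.npz'))
def proj(p):
    q=f['rotation'];R=Rot.from_quat(q[[1,2,3,0]]).as_matrix();c=R.T@(np.array(p)-f['xyz']);K=f['K'];return (K[0,0]*c[0]/-c[2]+K[0,2]).round(1),(K[1,1]*-c[1]/-c[2]+K[1,2]).round(1)
d=np.array([np.cos(1.091),np.sin(1.091),0])
for p in ([.5607,-.1476,.151],np.array([.5607,-.1476,.16])+d*.045,np.array([.5607,-.1476,.16])-d*.045,[.5625,-.154,.1]):
    a=proj(p);print(a,(a[0]-290)*4,(a[1]-150)*4)
s=manip.state();print(s['tool_pos'])
"
```

```text
(np.float64(362.2), np.float64(197.1)) 288.79999999999995 188.39999999999998
(np.float64(369.4), np.float64(179.1)) 317.5999999999999 116.39999999999998
(np.float64(355.1), np.float64(209.8)) 260.4000000000001 239.20000000000005
(np.float64(362.0), np.float64(216.5)) 288.0 266.0
[ 0.56129679 -0.14700437  0.15252116]
```

View pics/top1.png

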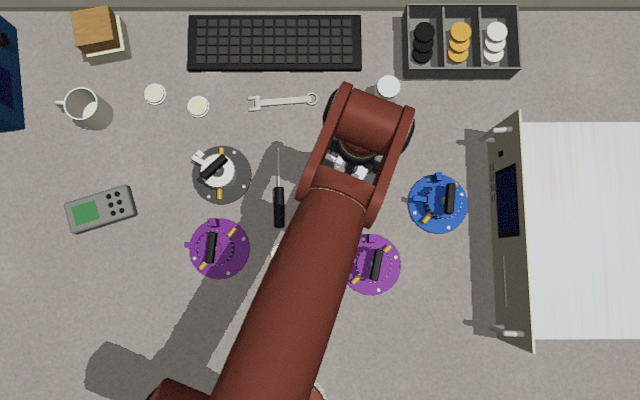

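```bash
python3 -c "
from h import *
f=dict(np.load('pics/side.npz'))
c=np.array([P(f,u,v) for v in range(195,235) for u in range(340,390) if f['z_map'][v,u]>0])
m=np.array([.5625,-.154]);e=np.array([np.cos(2.662),np.sin(2.662)]);n=np.array([e[1],-e[0]])
t=c[(c[:,2]>.09)&(c[:,2]<.1165)&(np.hypot(*(c[:,:2]-m).T)<.05)]
a=(t[:,:2]-m)@e;b=(t[:,:2]-m)@n
print(len(t),np.percentile(a,[0,3,50,97,100]),np.percentile(b,[0,3,50,97,100]),e,n)
tt=(t[:,2]>.111);print(np.percentile(b[tt],[3,50,97]),np.percentile(a[tt],[3,50,97]))
for lo,hi in((-.04,-.02),(-.02,0),(0,.02),(.02,.04)):
  k=(a>lo)&(a<hi)&(t[:,2]<.108);print(np.median(b[k]))
"
```

```text
393 [-0.0373955  -0.03613513 -0.00667145  0.02556953  0.02881039] [-0.01025305 -0.00948167 -0.00686989  0.00444094  0.00821122] [-0.88718295  0.46141782] [0.46141782 0.88718295]
[-0.00895827 -0.00271141  0.00499654] [-0.0351375  -0.00654364  0.02485604]
-0.007754185555469566
-0.007614859946326178
-0.007872677893712871
-0.0075425757010538315
```

```bash
python3 -c "
from h import *
f=dict(np.load('pics/top.npz'))
im=cv2.imread('pics/top0.png').astype(int)
sub=im[135:210,312:387];m=((sub.max(2)<95)&(sub.max(2)-sub.min(2)<15)).astype(np.uint8)
n,l,st,_=cv2.connectedComponentsWithStats(m);k=1+np.argmax(st[1:,4]);m=(l==k).astype(np.uint8)
c=cv2.findContours(m,0,1)[0];c=max(c,key=cv2.contourArea);h=cv2.convexHull(c);print(cv2.minEnclosingCircle(h),cv2.fitEllipse(h))
x,y=cv2.fitEllipse(h)[0];print(P(f,x+312,y+135,z=.008), P(f,348.2,171.5,z=.008),P(f,10,10,z=.008))
"
```

```text
((34.0, 36.0), 31.780595779418945) ((35.28028106689453, 36.0200080871582), (57.64107894897461, 61.93822479248047), 116.46163177490234)
[ 0.56367086 -0.152064    0.008     ] [ 0.5625226  -0.15421337  0.008     ] [0.96413243 0.66763147 0.008     ]
```

```bash
python3 -c "
from h import *
rel(.5635,-.1545,.082,1.091)"
```

```text
t 2.075 d [-0.0057  0.0053  0.0705] a [ 0.0018 -0.0004  0.0013]
```

```bash
python3 -m handwheel '[{"dx":-0.0055,"dy":0.005,"dz":0.01,"ax":0,"ay":0,"az":0},{"dx":-0.0055,"dy":0.005,"dz":0.035,"ax":0,"ay":0,"az":0},{"dx":-0.0055,"dy":0.005,"dz":0.055,"ax":0,"ay":0,"az":0},{"dx":-0.0055,"dy":0.005,"dz":0.07,"ax":0,"ay":0,"az":0},{"dx":-0.0055,"dy":0.005,"dz":0.07,"ax":0,"ay":0,"az":0}]'
python3 -m handwheel '[{"dx":0,"dy":0,"dz":0,"ax":0,"ay":0,"az":0},{"dx":0,"dy":0,"dz":0,"ax":0,"ay":0,"az":0},{"dx":0,"dy":0,"dz":0,"ax":0,"ay":0,"az":0},{"dx":0,"dy":0,"dz":0,"ax":0,"ay":0,"az":0},{"dx":0,"dy":0,"dz":0,"ax":0,"ay":0,"az":0}]' 120
python3 -c "
from h import *
s=manip.state();print(s['tool_pos'],s['ft_torque'])
f=grab('side');crop(f['image'],290,150,440,290,4,'pics/side2c.png')"
```

```text
time: 2.7
tool_pos: [0.5618, -0.1545, 0.0795]
tool_rot: [-0.001, 0.855, 0.519, -0.001]
contact_force: [0.3, -0.1, 0.6]
gripper_width: 1.0
time: 3.32
tool_pos: [0.5629, -0.1551, 0.0814]
tool_rot: [0.0, 0.855, 0.519, 0.0]
contact_force: [1.4, 0.2, -0.3]
gripper_width: 0.531
[ 0.56286421 -0.15508879  0.08142093] [ 0.00657151 -0.00564213 -0.04452612]
```

View pics/side2c.png

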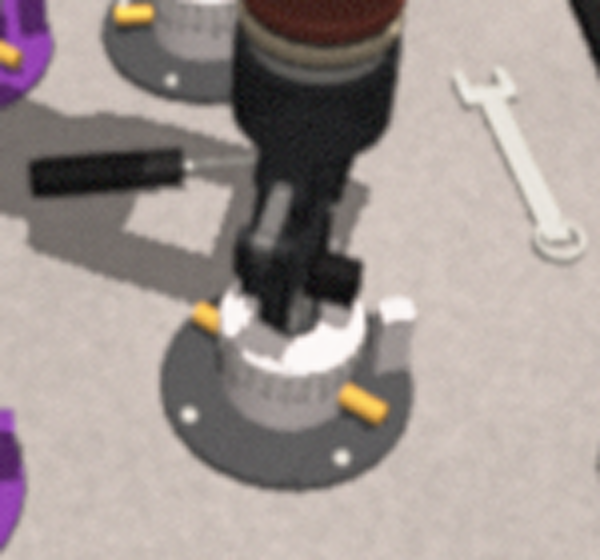

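The fingers straddle the bar at crop (290,260). Now I'll close fully.

```bash

python3 -m handwheel '[{"dx":0,"dy":0,"dz":0,"ax":0,"ay":0,"az":0},{"dx":0,"dy":0,"dz":0,"ax":0,"ay":0,"az":0},{"dx":0,"dy":0,"dz":0,"ax":0,"ay":0,"az":0},{"dx":0,"dy":0,"dz":0,"ax":0,"ay":0,"az":0},{"dx":0,"dy":0,"dz":0,"ax":0,"ay":0,"az":0}]' 255
python3 -c "
from h import *
s=manip.state();print(s['tool_pos'],s['ft_torque'],s['contact_force'])"
```

```text
time: 4.0
tool_pos: [0.5628, -0.1553, 0.0814]
tool_rot: [0.0, 0.855, 0.519, -0.0]
contact_force: [-2.5, -0.6, 2.7]
gripper_width: 0.176
[ 0.56275798 -0.15526046  0.08143921] [-0.11609379  0.32388864 -0.02809613] [-2.50463014 -0.61150628  2.65261955]
```

```bash

python3 -m handwheel '[{"dx":0,"dy":0,"dz":0,"ax":0,"ay":0,"az":0.1},{"dx":0,"dy":0,"dz":0,"ax":0,"ay":0,"az":0.2},{"dx":0,"dy":0,"dz":0,"ax":0,"ay":0,"az":0.3},{"dx":0,"dy":0,"dz":0,"ax":0,"ay":0,"az":0.4},{"dx":0,"dy":0,"dz":0,"ax":0,"ay":0,"az":0.5}]'
python3 -c "
from h import *
s=manip.state();print(s['tool_pos'],s['ft_torque'],s['contact_force'])"
python3 -m handwheel '[{"dx":0,"dy":0,"dz":0,"ax":0,"ay":0,"az":0.05},{"dx":0,"dy":0,"dz":0,"ax":0,"ay":0,"az":0.1},{"dx":0,"dy":0,"dz":0,"ax":0,"ay":0,"az":0.15},{"dx":0,"dy":0,"dz":0,"ax":0,"ay":0,"az":0.15},{"dx":0,"dy":0,"dz":0,"ax":0,"ay":0,"az":0.15}]'
python3 -c "
from h import *
s=manip.state();print(s['tool_pos'],s['ft_torque'],s['contact_force'])
f=grab('side');crop(f['image'],290,150,440,290,4,'pics/side3c.png')"
```

```text
time: 4.62
tool_pos: [0.5632, -0.1548, 0.0815]
tool_rot: [-0.0, 0.957, 0.29, 0.0]
contact_force: [-1.0, 0.6, 2.2]
gripper_width: 0.181
[ 0.56317537 -0.15481871  0.0814884 ] [0.06609078 0.10387203 0.05726995] [-1.02033092  0.56856303  2.18226834]
time: 5.25
tool_pos: [0.5633, -0.1548, 0.0815]
tool_rot: [-0.0, 0.976, 0.219, 0.001]
contact_force: [1.9, 1.6, 1.8]
gripper_width: 0.181
[ 0.56328883 -0.15475281  0.08146936] [ 0.33158657 -0.26795968 -0.05729348] [1.89936169 1.59775593 1.75838127]
```

View pics/side3c.png

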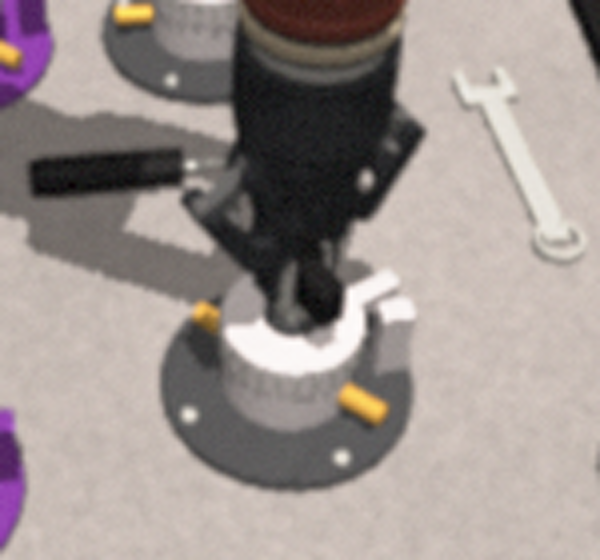

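```bash
cat > t.py <<'E'
from h import *
s=manip.state();q=s['tool_rot'];print('yaw',round(2*np.arctan2(q[2],q[1]),3),'M',np.round(s['ft_torque'],3),'F',np.round(s['contact_force'],1),'j6',np.round(s['joint_efforts'][5],3))
E
for i in 1; do
python3 t.py
python3 -m handwheel '[{"dx":0,"dy":0,"dz":0,"ax":0,"ay":0,"az":0.025},{"dx":0,"dy":0,"dz":0,"ax":0,"ay":0,"az":0.05}]' >/dev/null; python3 t.py
python3 -m handwheel '[{"dx":0,"dy":0,"dz":0,"ax":0,"ay":0,"az":0.025},{"dx":0,"dy":0,"dz":0,"ax":0,"ay":0,"az":0.05}]' >/dev/null; python3 t.py
python3 -m handwheel '[{"dx":0,"dy":0,"dz":0,"ax":0,"ay":0,"az":0.025},{"dx":0,"dy":0,"dz":0,"ax":0,"ay":0,"az":0.05}]' >/dev/null; python3 t.py
done
python3 -c "
from h import *
f=grab('side');crop(f['image'],330,190,410,270,7,'pics/side4c.png')"
```

```text
yaw 0.442 M [ 0.282 -0.215 -0.001] F [2.  1.6 1.4] j6 -0.013
yaw 0.39 M [ 0.515 -0.474  0.068] F [3.4 2.3 0.6] j6 -0.102
yaw 0.339 M [ 0.618 -0.642  0.139] F [ 3.2  2.  -0.1] j6 -0.096
yaw 0.29 M [ 0.644 -0.7    0.3  ] F [4.  3.7 0. ] j6 0.094
```

View pics/side4c.png

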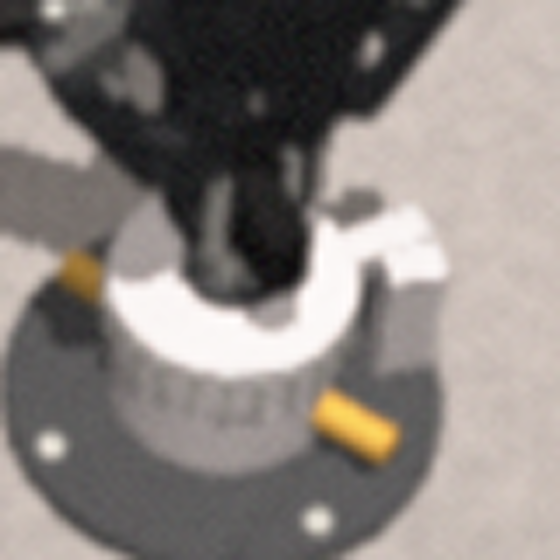

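```bash

python3 -m handwheel '[{"dx":0,"dy":0,"dz":0,"ax":0,"ay":0,"az":0.025},{"dx":0,"dy":0,"dz":0,"ax":0,"ay":0,"az":0.05}]' >/dev/null; python3 t.py
python3 -m handwheel '[{"dx":0,"dy":0,"dz":0,"ax":0,"ay":0,"az":0.025},{"dx":0,"dy":0,"dz":0,"ax":0,"ay":0,"az":0.05}]' >/dev/null; python3 t.py
python3 -m handwheel '[{"dx":0,"dy":0,"dz":0,"ax":0,"ay":0,"az":0.025},{"dx":0,"dy":0,"dz":0,"ax":0,"ay":0,"az":0.05},{"dx":0,"dy":0,"dz":0,"ax":0,"ay":0,"az":0.05}]' >/dev/null; python3 t.py
python3 -c "
from h import *
f=grab('side');crop(f['image'],330,190,410,270,7,'pics/side5c.png')"
```

```text
yaw 0.24 M [ 0.659 -0.739  0.256] F [3.2 4.4 0. ] j6 0.094
yaw 0.19 M [ 0.685 -0.702  0.243] F [ 5.5  3.8 -0.1] j6 0.094
yaw 0.14 M [ 0.617 -0.878  0.093] F [5.3 4.3 0.5] j6 0.129
```

View pics/side5c.png

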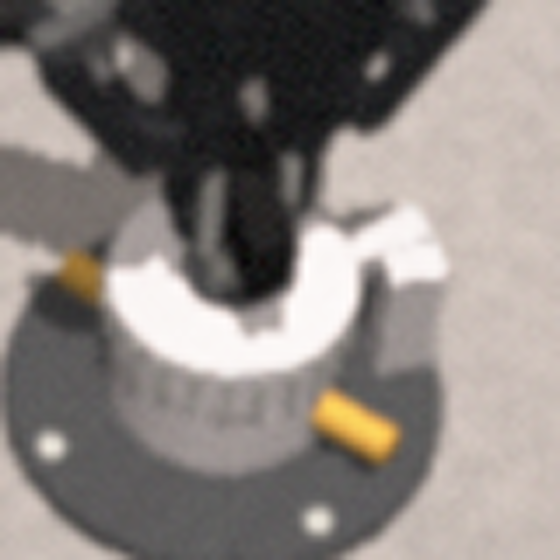

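```bash

python3 -m handwheel '[{"dx":0,"dy":0,"dz":0,"ax":0,"ay":0,"az":0},{"dx":0,"dy":0,"dz":0,"ax":0,"ay":0,"az":0},{"dx":0,"dy":0,"dz":0,"ax":0,"ay":0,"az":0},{"dx":0,"dy":0,"dz":0,"ax":0,"ay":0,"az":0},{"dx":0,"dy":0,"dz":0,"ax":0,"ay":0,"az":0}]' 100
python3 -m handwheel '[{"dx":0,"dy":0,"dz":0,"ax":0,"ay":0,"az":0},{"dx":0,"dy":0,"dz":0,"ax":0,"ay":0,"az":0},{"dx":0,"dy":0,"dz":0,"ax":0,"ay":0,"az":0},{"dx":0,"dy":0,"dz":0,"ax":0,"ay":0,"az":0},{"dx":0,"dy":0,"dz":0,"ax":0,"ay":0,"az":0}]' 0;python3 t.py
```

```text
time: 7.65
tool_pos: [0.5627, -0.1552, 0.0813]
tool_rot: [0.0, 0.998, 0.07, -0.0]
contact_force: [-0.2, 0.6, 0.1]
gripper_width: 0.611
time: 8.28
tool_pos: [0.5628, -0.1551, 0.0813]
tool_rot: [0.0, 0.998, 0.07, -0.0]
contact_force: [0.7, -1.5, -0.2]
gripper_width: 0.996
yaw 0.141 M [0.001 0.039 0.006] F [ 0.7 -1.5 -0.2] j6 -0.0
```

```bash

python3 -m handwheel '[{"dx":0,"dy":0,"dz":-0.03,"ax":0,"ay":0,"az":0},{"dx":0,"dy":0,"dz":-0.08,"ax":0,"ay":0,"az":0},{"dx":0,"dy":0,"dz":-0.13,"ax":0,"ay":0,"az":0},{"dx":0,"dy":0,"dz":-0.17,"ax":0,"ay":0,"az":0},{"dx":0,"dy":0,"dz":-0.17,"ax":0,"ay":0,"az":0}]'
python3 -m handwheel '[{"dx":-0.02,"dy":-0.06,"dz":0,"ax":0,"ay":0,"az":0},{"dx":-0.04,"dy":-0.12,"dz":0,"ax":0,"ay":0,"az":0},{"dx":-0.06,"dy":-0.18,"dz":0,"ax":0,"ay":0,"az":0},{"dx":-0.08,"dy":-0.24,"dz":0,"ax":0,"ay":0,"az":0},{"dx":-0.1,"dy":-0.3,"dz":0,"ax":0,"ay":0,"az":0}]'
python3 -m handwheel '[{"dx":-0.02,"dy":-0.06,"dz":0,"ax":0,"ay":0,"az":0},{"dx":-0.04,"dy":-0.12,"dz":0,"ax":0,"ay":0,"az":0},{"dx":-0.06,"dy":-0.18,"dz":0,"ax":0,"ay":0,"az":0},{"dx":-0.08,"dy":-0.24,"dz":0,"ax":0,"ay":0,"az":0},{"dx":-0.08,"dy":-0.24,"dz":0,"ax":0,"ay":0,"az":0}]'
python3 - <<'E'
from h import *
g=grab('side');f=grab('top')
t=f['image']
cv2.imwrite('pics/top6.png',t)
a=cv2.resize(t[135:210,185:260],(390,390),interpolation=2);b=cv2.resize(t[135:210,312:387],(390,390),interpolation=2)
cv2.imwrite('pics/c_top6.png',np.hstack([a,b]))
for nm,b,ctr in (('R',(312,135,387,210),(.5628,-.154)),('L',(185,135,260,210),(.556,.144))):
    c=np.array([P(f,u,v) for v in range(b[1],b[3]) for u in range(b[0],b[2]) if f['z_map'][v,u]>0])
    t=c[(c[:,2]>.106)&(c[:,2]<.125)];m=t[:,:2].mean(0);V=np.linalg.eigh(np.cov((t[:,:2]-m).T))[1];d=V[:,1]
    print(nm,len(t),m,'yaw',np.arctan2(d[1],d[0])%np.pi)
E
```

```text
time: 8.9
tool_pos: [0.5649, -0.1559, 0.2567]
tool_rot: [0.002, 0.998, 0.07, 0.004]
contact_force: [-0.4, 1.0, 0.3]
gripper_width: 0.998
time: 9.52
tool_pos: [0.4217, 0.126, 0.2499]
tool_rot: [-0.0, 0.998, 0.07, -0.001]
contact_force: [1.0, -0.0, 0.2]
gripper_width: 0.996
time: 10.15
tool_pos: [0.3076, 0.3533, 0.2498]
tool_rot: [0.0, 0.997, 0.074, -0.001]
contact_force: [0.4, -0.1, 0.1]
gripper_width: 1.0
R 231 [ 0.56221849 -0.15364487] yaw 1.7075078010666187
L 239 [0.55553099 0.14395419] yaw 2.324828864456027
```

View pics/c_top6.png

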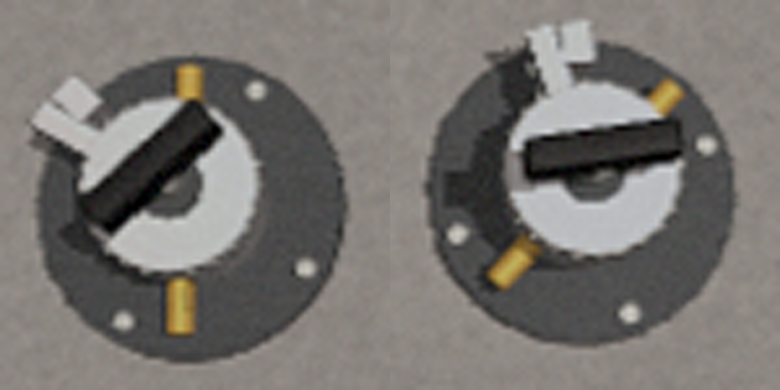

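View pics/top6.png

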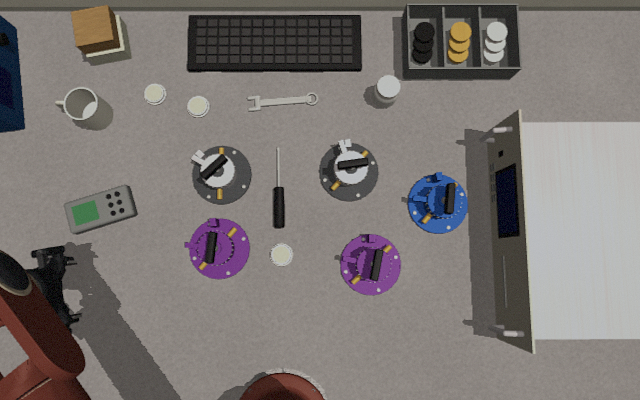

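```bash
python3 - <<'E'
from h import *
f=dict(np.load('pics/top.npz'))
for n,b,m in(('R',(312,135,387,210),(.5632,-.1537)),('L',(185,135,260,210),(.5563,.1438))):
    m=np.array(m);im=f['image']
    c=np.array([np.r_[P(f,u,v),im[v,u].mean()] for v in range(b[1],b[3]) for u in range(b[0],b[2]) if f['z_map'][v,u]>0])
    r=np.hypot(*(c[:,:2]-m).T);k=(c[:,2]>.048)&(c[:,2]<.06)&(r>.042)&(r<.066)
    a=np.arctan2(c[k,1]-m[1],c[k,0]-m[0]);r=r[k]
    for lo in (.042,.048,.054,.060):
        s=np.sort(a[(r>=lo)&(r<lo+.006)]);print(n,lo,s.round(2))
E
```

```text
R 0.042 [0.22 0.23 0.27 0.28 0.29 0.33 0.35 0.37 0.4  0.43 0.45 0.47]
R 0.048 [-0.02 -0.02  0.01  0.02  0.02  0.02  0.07  0.07  0.11  0.11  0.12  0.15
  0.15  0.16  0.19  0.2   0.21  0.23  0.26  0.28  0.3   0.3   0.33  0.34
  0.36  0.36  0.38  0.41  0.42  0.42  0.45  0.45]
R 0.054 [-0.03 -0.02 -0.02  0.02  0.02  0.05  0.05  0.06  0.09  0.09  0.1   0.13
  0.14  0.17  0.18  0.2   0.22  0.22  0.26  0.26  0.3   0.31  0.31  0.33
  0.35  0.37  0.39  0.41  0.43  0.44]
R 0.06 [-0.02  0.01  0.01  0.01  0.05  0.05  0.09  0.09  0.09  0.12  0.12  0.16
  0.16  0.17  0.19  0.2   0.2   0.24  0.26  0.26  0.27  0.3   0.31  0.32
  0.33  0.34  0.36  0.36  0.38  0.4   0.42  0.42]
L 0.042 [0.96 0.97 0.99 1.01 1.02 1.04 1.06 1.08 1.11 1.13 1.16 1.17 1.19]
L 0.048 [0.72 0.75 0.76 0.79 0.79 0.82 0.82 0.85 0.85 0.88 0.88 0.91 0.91 0.94
 0.94 0.97 0.98 1.   1.   1.03 1.05 1.07 1.08 1.09 1.1  1.13 1.15 1.17
 1.19]
L 0.054 [0.73 0.73 0.76 0.76 0.79 0.81 0.81 0.84 0.84 0.87 0.87 0.9  0.9  0.93
 0.95 0.96 0.98 1.01 1.04 1.05 1.07 1.09 1.1  1.13 1.14 1.14 1.16]
L 0.06 [0.73 0.74 0.76 0.76 0.79 0.79 0.81 0.81 0.84 0.84 0.86 0.86 0.88 0.89
 0.91 0.92 0.93 0.94 0.97 0.99 1.   1.01 1.02 1.03 1.04 1.05 1.06 1.07
 1.09 1.11 1.12 1.14 1.15]
```

```bash
python3 -c "
from plant import manip
print(manip.job_done(), manip.state()['time'])"
```

```text
the job is handed in; nothing more can be done
the job is handed in; nothing more can be done
```

I tightened the open holder (the right-hand grey one). Its lug now rests against the stop post and the torque limiter has slipped about 0.18 rad (10–11°). I then let go, backed the arm away and handed the job in a little after 10 s.

- **Stop and slip:** the turning torque rose to 0.25–0.30 N m at a tool yaw of about 0.3 rad and held near 0.25 N m as I turned further. The lug stayed put against the post during that turn.
- **After letting go:** the depth image shows no gap between lug and post, the same as on the tight holder. The bar's yaw is 0.137 rad past the robot's y axis, and the lug's middle is at about 0.32–0.34 rad.
- **Tight holder:** untouched; its bar yaw measured 2.323 rad before and 2.325 rad after.
- **Disagreement:** the side and top cameras placed the bar's middle about 5 mm apart along the bar. I gripped in between, and the sideways force while turning stayed below about 7 N.

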